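Put a punch away in the sprung tray of a punch chest

ROBOT

A 7-joint arm with a two-finger parallel gripper is mounted at the origin on the work surface. World frame = base frame: x ahead of the robot, y to its left, z up, the work surface at z = 0. Lengths are in m, angles in rad, forces in N, time in s.
With the tool pointing down it reaches from about 0.425 to 0.95 m from the base axis. Payload 4.7 kg.
Tool frame: the origin (TCP) lies on the centre line of the jaws, within the pads' length; the fingertips stand robot.nose_length ahead of it and the grasp point (between the pads) lies 8 mm behind it (robot.nose_length is the distance from the TCP to the fingertips, in m); z points along the fingers, y is the line along which they close (so a half turn about z gives the same grasp; the last joint's range is limited). The gripper opens to 85 mm and grips with 20 to 120 N. Pads are 22 mm wide; open, the fingers measure 114 mm over their backs; the gripper's body (76 mm by 85 mm) begins 54 mm behind the grasp point. The pads swing forward as they close: fully open they stand 13 mm farther back than shut.
Start: joints at [-0.029, 0.469, -0.049, 1.532, 0.024, 1.141, -0.082], TCP at [0.675, 0, 0.242] pointing down, gripper open.
Joint ranges: [-2.59, 2.59], [-0.33, 1.99], [-1.39, 1.29], [0.1, 2.45], [-1.04, 4.18], [0.21, 1.99], [-2.66, 2.66]. Speed limits (rad/s): [2.57, 2.57, 3.14, 3.14, 3.14, 3.14, 3.14].

INTERFACE

Orientations are given as [roll, pitch, yaw] about the fixed x, y, z axes, in that order (R = Rz(yaw) Ry(pitch) Rx(roll)).
In Python, from plant import robot gives the robot as it stands. Calls block until the motion is done:
- robot.goto(position, orientation): joint-space move of the TCP to a pose.
- robot.move_straight(position, vel=0.15, attitude=None, contact_N=None): straight line of the TCP; attitude=None keeps the orientation; vel is the mean speed in m/s. With contact_N (N) it stops when the force on the tool has changed by that much, and returns True; else False.
- robot.move_joints(angles): joint-space move.
- robot.grip(opening, strength=None): opening from 0.0 (shut) to 1.0 (fully open); strength is the grip in N (None keeps the last); returns when the fingers have stopped.
- robot.sleep(seconds).
- robot.inverse_kinematics(position, orientation): joint angles nearest the present ones, or None.
- robot.sense(): the state.
- robot.grab_frame(name): name is "scene" or "side" or "wrist"; returns a dict with "image" (384x512x3 uint8, red, green, blue), "range_z" (384x512 float32, m along the optical axis (not along the pixel's ray), 0 where there is no reading), "fx", "fy", "cx", "cy" (pixels), "R" (3x3) and "t" (3): a world point X has camera coordinates R X + t. Camera axes: x right, y down, z forward; pixel columns grow to the right and rows downward; lengths in m; the calibration is good to about 2 mm. A picture is of the moment at which its call begins.
A pose or a line that the arm cannot do raises robot.IKError and nothing moves.
- robot.close_job(): hands the job in; it is judged then, once.
The state is a dict: "t": time; "joint_pos": joint angles; "joint_velocities": joint speeds; "effort": joint torques, N m; "tcp_pos": TCP position; "tcp_rot": TCP orientation; "wrist_force": force on the tool from outside, world axes, zero at the start; "torque": the same for the moment, N m; "opening": opening from 0.0 (shut) to 1.0 (fully open); "gripper_force": force on a finger pad.
Only numpy, scipy, OpenCV 4.12 (cv2) and the standard library are available. Lean on these libraries where they do the work, as an engineer would, in place of code of your own. Each camera call takes 0.05 s, during which the arm holds its last target. There are 200 camera calls.

TASK

Put the square-shanked punch away in the punch chest: press the sprung release under the tool rail so that the tray pops out, lower the punch into the tray (do not drop it) and let go, then push the tray home gently until it clicks and stays shut, and take the hand away. Leave the other tools on the bench where they are.

Things in the scene. Friction and masses are not known exactly. Their poses are not given: they have to be found in the camera images.
- chest: Dark wooden punch chest, fixed to the bench: 140 mm deep (x), 200 wide (y), top at z 66 mm; origin at the centre of its underside; its front faces its own -x. A steel tool rail, 10 mm thick, runs along y over its top, from posts at y -88 and +88 mm: rail's axis at x -55 mm, z 178 mm. Five short stakes, under 50 mm tall, stand on its top at x +40 mm.
- release_top (a point): Centre of the top face of the release, a plain dark steel push block 32 mm (x) by 44 mm (y) that stands 12 mm above the chest's top near its front edge, at chest x -45, y 0, z 78 mm when up. The rail crosses above it, its axis 100 mm up and 10 mm nearer the front, so a gripper pointing straight down does not fit: come from the front, tilted some 30 to 45 degrees. Axes as the chest.
- release (a joint): How far the release is pressed straight down, in m: 0 up, 0.007 fully down; sprung, 2 N to start and about 5 N fully down. It lets the tray go by 0.005 and comes up by itself. While the tray is pushed home its catch presses the release down, and it jumps up again as the latch clicks.
- tray (a joint): How far the tray is out, in m: 0 latched, 0.095 fully out. Spring: 5 N out when shut, 1 N when out. To latch, push it in past 0 until it clicks and let go: it comes back to 0 and stays, else it comes out. The click lies 0 to 13 mm past 0, differs each time and cannot be seen: feel for it. The push peaks at about 10 N some 6 mm before the click; a firm buffer stops it 3 mm after; 15 to 20 N is enough.
- tray_floor (a point): Centre of the inner floor of the steel tray, moving with the tray; axes as the chest. Inside 80 mm (x) by 142 mm (y); floor at 16 mm over the bench; side and rear walls 15 mm high above the floor, 5 mm thick; front panel 36 mm above the floor, 6 mm thick. Shut, most of the tray lies under the chest's top; fully out, all of the inside lies in front of the case.
- tray_front (a point): Centre of the outer face of the tray's front panel (152 mm wide, 40 mm high, from 12 to 52 mm over the bench, no handle), moving with the tray; axes as the chest, the panel faces -x, home is towards +x. Latched, it stands 18 mm in front of the case (chest x -88 mm).
- punch_mid (a point): Centre of the steel punch to put away, half-way up: a plain bar lying flat, 14 mm square in section and 105 mm long along its x (the last 20 mm at +x are stepped down to a blunt tip 8 mm square), 0.12 to 0.19 kg. Of the three tools in this row, it is the straight square bar; the others are a flat-bladed chisel and an upright round stamp.
- punch: The same punch, its origin at the centre of its underside, x along the bar.
- chisel: Flat chisel lying on the bench, 110 mm long along its x with a blade 28 mm wide, 9 mm high. To be left alone.
- stamp: Round stamp standing on its wide end, 36 mm across, 69 mm high. To be left alone.
- hammer: Hammer lying on the bench, 240 mm long, origin under its middle. To be left alone.
- bowl: Steel bowl, 110 mm across, 35 mm high. To be left alone.
- tin: Dark round tin, 70 mm across, 70 mm high. To be left alone.

How it is judged:
By the outcome, as a careful person would: the job done as asked, in the order asked, and still so for the second after the job is handed in, with the robot touching nothing.
It also fails if it takes over 64 s, if anything falls off the work surface, if the arm or the gripper's body presses on something with over 40 N, if the wrist force passes 120 N, or if a joint passes its speed limit or range.

## Working session

There is one attempt and no reset: what is moved stays moved. The work goes in short steps, each a Python script; the robot and the scene stay as the last script left them, time stands still between calls to the robot, and variables do not carry over. Pictures are saved under pics/ and viewed, at most 10 in all, crops included, and the job is handed in when it is done.

```bash
mkdir -p pics
cat > h.py <<'E'
import numpy as np, cv2
from plant import robot
def shot(cam,name):
    f=robot.grab_frame(cam); cv2.imwrite(f'pics/{name}.png',cv2.cvtColor(f['image'],cv2.COLOR_RGB2BGR)); np.save(f'pics/{name}.npy',f,allow_pickle=True); return f
def load(name): return np.load(f'pics/{name}.npy',allow_pickle=True).item()
def world(f,u,v,z=None):
    R=np.array(f['R']);t=np.array(f['t']); ray=np.array([(u-f['cx'])/f['fx'],(v-f['cy'])/f['fy'],1.])
    c=-R.T@t; d=R.T@ray
    if z is None:
        p=f['range_z'][int(v)-1:int(v)+2,int(u)-1:int(u)+2]; p=p[p>0]; s=np.median(p) if len(p) else np.nan
    else: s=(z-c[2])/d[2]
    return c+s*d
E
python3 - <<'E'
from h import *
a=shot('scene','scene');b=shot('side','side')
for n in('scene','side'):
    i=cv2.imread(f'pics/{n}.png'); cv2.imwrite(f'pics/{n}L.png',cv2.resize(i,(800,600),interpolation=cv2.INTER_CUBIC))
print(robot.nose_length,robot.sense())
for f in(a,b): print(-np.array(f['R']).T@f['t'], np.array(f['R'])[2])
E
```

```text
0.011 {'t': 0.1, 'joint_pos': array([-0.02889914,  0.46938221, -0.04862489,  1.53355501,  0.0241309 ,
        1.14101073, -0.08228356]), 'joint_velocities': array([-0.00130653, -0.00081986, -0.00114678, -0.00246227, -0.00055059,
        0.00037726, -0.00152552]), 'effort': array([ 5.33060393e-04, -5.11518788e+01, -4.69155551e-02, -2.38390929e+01,
        1.07741368e-02,  4.46335340e-03,  2.13932526e-05]), 'tcp_pos': array([6.74500553e-01, 2.38234224e-05, 2.41360246e-01]), 'tcp_rot': array([-3.13982588e+00,  7.57428564e-05,  1.57088018e+00]), 'wrist_force': array([ 0.23982549, -0.25294101,  0.81542283]), 'torque': array([ 0.00588051, -0.02983936,  0.02853934]), 'gripper_force': 0.0, 'opening': 1.0003565433335346}
[ 1.1920662  -0.62232761  0.80434587] [-0.53305332  0.47790899 -0.69818132]
[ 0.0868487  -0.62664458  0.78113784] [ 0.50849338  0.50946092 -0.69417869]
```

View pics/sceneL.png

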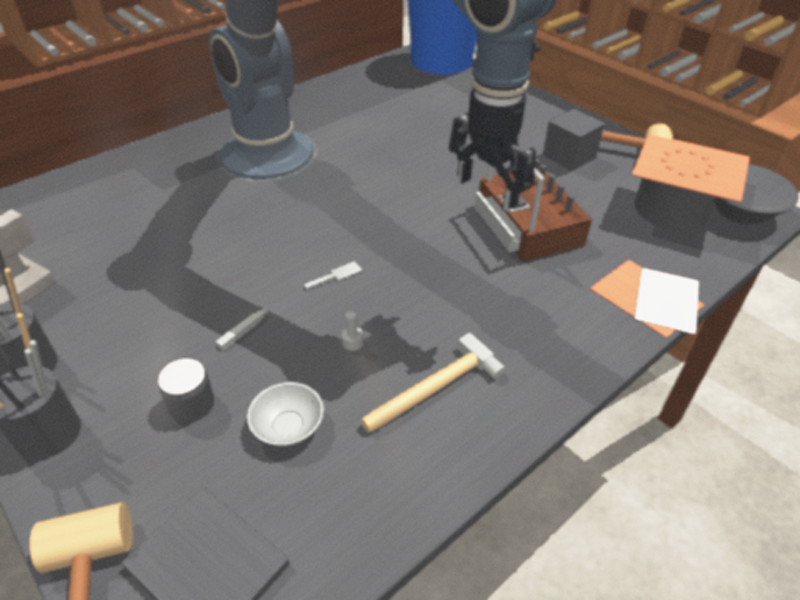

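View pics/sideL.png

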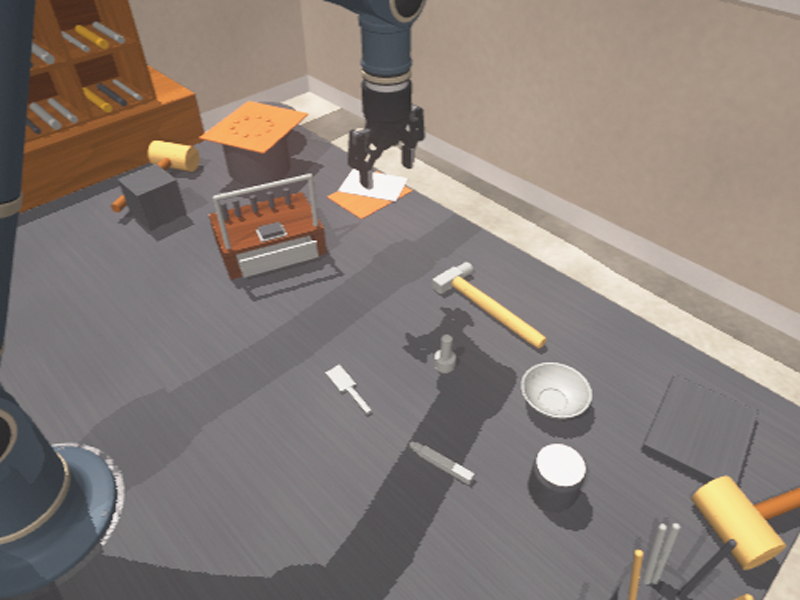

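Scene view: the punch lies at about (243,328) in the scene picture, with its tip at (265,313), and at (443,463) in the side picture. The chest is at about (535,215) in scene and (268,235) in side. The chisel, stamp, bowl and tin are near the punch.

Run:
```python
from h import *
s=1.5625
a=load('scene');b=load('side')
i=cv2.imread('pics/side.png')
c1=cv2.resize(i[100:190,125:215],(540,540),interpolation=cv2.INTER_CUBIC)
c2=cv2.resize(i[275:315,255:310],None,fx=4.5,fy=4.5,interpolation=cv2.INTER_CUBIC)
o=np.zeros((540,800,3),np.uint8);o[:,:540]=c1;o[:c2.shape[0],540:540+c2.shape[1]]=c2
j=cv2.imread('pics/scene.png')
c3=cv2.resize(j[190:230,132:180],None,fx=5,fy=5,interpolation=cv2.INTER_CUBIC);o[200:200+c3.shape[0],540:540+c3.shape[1]]=c3
cv2.imwrite('pics/crop1.png',o)
for f,n,l in((a,'scene',[(265,313),(220,343),(357,267),(305,286),(352,345),(285,415)]),(b,'side',[(413,445),(472,478),(340,375),(370,412),(445,365),(555,390)])):
    for u,v in l: print(n,u,v,world(f,u/s,v/s,.012).round(3),world(f,u/s,v/s).round(3))
# chest from side depth: release/top points
for u,v in [(240,235),(300,225),(271,232),(245,265),(313,247),(280,258),(217,186),(311,178)]: print(u,v,world(b,u/s,v/s).round(3))
```

```text
scene 265 313 [ 0.457 -0.29   0.012] [ 0.455 -0.289  0.009]
scene 220 343 [ 0.468 -0.383  0.012] [ 0.469 -0.384  0.013]
scene 357 267 [ 0.466 -0.095  0.012] [ 0.46  -0.091  0.005]
scene 305 286 [ 0.446 -0.198  0.012] [ 0.442 -0.196  0.008]
scene 352 345 [ 0.614 -0.221  0.012] [ 0.617 -0.224  0.017]
scene 285 415 [ 0.658 -0.382  0.012] [ 0.655 -0.381  0.006]
side 413 445 [ 0.446 -0.29   0.012] [ 0.447 -0.289  0.01 ]
side 472 478 [ 0.467 -0.388  0.012] [ 0.472 -0.384  0.002]
side 340 375 [ 0.454 -0.112  0.012] [ 0.457 -0.108  0.006]
side 370 412 [ 0.44  -0.202  0.012] [ 0.445 -0.196  0.002]
side 445 365 [ 0.594 -0.219  0.012] [ 0.589 -0.223  0.02 ]
side 555 390 [ 0.683 -0.379  0.012] [ 0.688 -0.377  0.005]
240 235 [0.516 0.257 0.065]
300 225 [0.62  0.2   0.066]
271 232 [0.557 0.208 0.077]
245 265 [0.485 0.201 0.041]
313 247 [0.614 0.156 0.039]
280 258 [0.549 0.178 0.035]
217 186 [0.623 0.536 0.   ]
311 178 [0.643 0.177 0.175]
```

View pics/crop1.png

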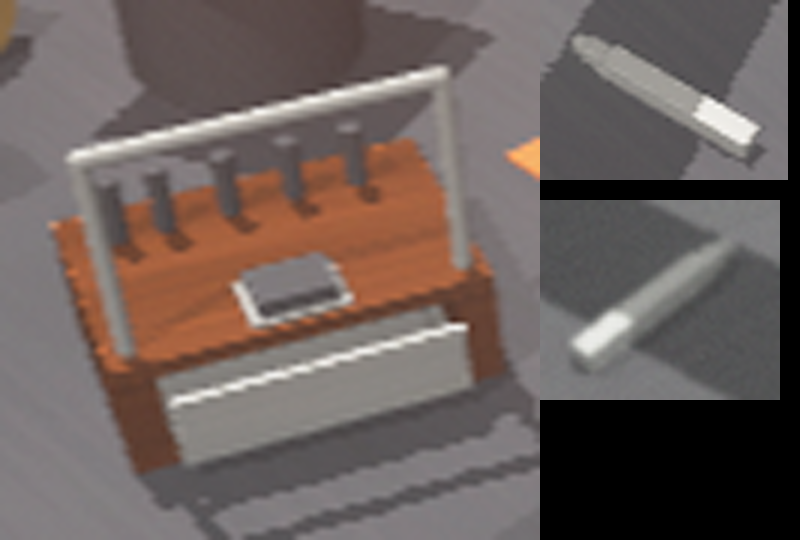

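```bash
cat >> h.py <<'E'
def cloud(f):
    v,u=np.mgrid[:384,:512]; z=f['range_z']; c=np.stack([(u-f['cx'])/f['fx']*z,(v-f['cy'])/f['fy']*z,z],-1)
    p=(c-np.array(f['t']))@np.array(f['R']); p[z==0]=np.nan; return p
E
python3 - <<'E'
from h import *
a=load('scene');b=load('side')
C=lambda x,y:(x/6+125-.5+.0,y/6+100-.5)
L=world(b,*C(172,407),.052);R=world(b,*C(466,329),.052);print('panel',L,R,np.linalg.norm(L-R),(L+R)/2)
d=L-R;yaw=np.arctan2(-d[0],d[1]);print('yaw',yaw)
print('rel',world(b,*C(293,284),.078), 'rail ends',world(b,*C(75,157),.178),world(b,*C(445,73),.178))
for n,f in(('scene',a),('side',b)):
    P=cloud(f).reshape(-1,3)
    m=(P[:,2]>.062)&(P[:,2]<.070)&(P[:,0]>.42)&(P[:,0]<.75)&(P[:,1]>.1)&(P[:,1]<.4)
    print(n,'top',m.sum(),cv2.minAreaRect(P[m][:,:2].astype(np.float32)*1000))
    m=(P[:,2]>.074)&(P[:,2]<.081)&(P[:,0]>.5)&(P[:,0]<.62)&(P[:,1]>.17)&(P[:,1]<.26)
    print('rel',m.sum(),cv2.minAreaRect(P[m][:,:2].astype(np.float32)*1000) if m.sum()>4 else 0)
    m=(P[:,2]>.006)&(P[:,2]<.02)&(P[:,0]>.42)&(P[:,0]<.5)&(P[:,1]>-.42)&(P[:,1]<-.26)
    print('punch',m.sum(),cv2.minAreaRect(P[m][:,:2].astype(np.float32)*1000))
E
```

```text
panel [0.47742984 0.20480992 0.052     ] [0.62016647 0.15239182 0.052     ] 0.15205722971330166 [0.54879815 0.17860087 0.052     ]
yaw 1.2188493636883169
rel [0.56152387 0.21453856 0.078     ] rail ends [0.47888695 0.24556994 0.178     ] [0.64709225 0.18308158 0.178     ]
scene top 1080 ((581.2484741210938, 260.3193054199219), (142.96392822265625, 203.18885803222656), 69.8580551147461)
rel 30 ((564.6537475585938, 220.07635498046875), (29.25600242614746, 49.1548957824707), 77.72815704345703)
punch 222 ((472.0744323730469, -333.0919494628906), (46.15153503417969, 105.29105377197266), 14.1932954788208)
side top 1397 ((577.8660888671875, 263.30633544921875), (147.28402709960938, 199.79415893554688), 70.23726654052734)
rel 102 ((561.8531494140625, 220.02035522460938), (36.371734619140625, 42.8908805847168), 70.08619689941406)
punch 291 ((456.22930908203125, -333.5905456542969), (16.180639266967773, 104.6796646118164), 11.601744651794434)
```

```bash
cat >> h.py <<'E'
from scipy.spatial.transform import Rotation as Ro
YAW=1.219; O=np.array([.579,.261,0.]); CX=np.array([np.cos(YAW),np.sin(YAW),0]); CY=np.array([-np.sin(YAW),np.cos(YAW),0]); Z=np.array([0,0,1.])
W=lambda x,y,z: O+x*CX+y*CY+z*Z
def tilt(deg,sg):
    t=np.radians(deg); z=np.sin(t)*CX-np.cos(t)*Z; y=sg*CY
    return z,Ro.from_matrix(np.stack([np.cross(y,z),y,z],1)).as_euler('xyz')
def local(): return (lambda d:np.array([d@CX,d@CY,d[2]]))(np.array(robot.sense()['tcp_pos'])-O)
def st(m=''):
    s=robot.sense(); print(m,'t',round(s['t'],2),'loc',local().round(4),'F',np.round(s['wrist_force'],1),'op',round(s['opening'],3),'gf',round(s['gripper_force'],1))
E
python3 - <<'E'
from h import *
for deg in(40,45):
  for sg in(1,-1):
    z,e=tilt(deg,sg)
    tip=W(-.043,0,.086); q=[]
    for p in [tip-z*.011-z*.12, tip-z*.011, W(-.21,0,.03)-z*.011, W(-.08,0,.03)-z*.011]:
        r=robot.inverse_kinematics(p,e); q.append(None if r is None else np.round(r,2))
    print(deg,sg,q)
print(robot.inverse_kinematics([.457,-.336,.013],[np.pi,0,1.74]),robot.inverse_kinematics(W(-.138,0,.029),[np.pi,0,YAW+np.pi/2]),robot.inverse_kinematics(W(-.138,0,.029),[np.pi,0,YAW-np.pi/2]))
E
```

```text
40 1 [array([ 0.96,  0.7 , -1.32,  2.08,  0.16,  0.46,  2.51]), array([ 0.69,  0.86, -1.17,  2.08,  0.65,  0.28,  2.04]), array([ 1.09,  1.07, -1.27,  2.19,  0.84,  0.42,  2.19]), array([ 0.78,  1.03, -1.21,  2.12,  1.11,  0.33,  1.75])]
40 -1 [array([ 0.32,  0.33, -0.4 ,  2.11, -0.93,  0.65,  0.35]), array([ 0.33,  0.58, -0.62,  2.1 , -0.97,  0.34,  0.4 ]), array([ 0.66,  0.65, -0.61,  2.21, -0.96,  0.41,  0.73]), array([ 0.47,  0.72, -0.71,  2.14, -1.  ,  0.23,  0.57])]
45 1 [array([ 1.02,  0.79, -1.36,  2.11,  0.18,  0.41,  2.55]), array([ 0.8 ,  1.07, -1.35,  2.1 ,  1.11,  0.37,  1.71]), array([ 1.1 ,  1.06, -1.21,  2.19,  0.57,  0.32,  2.5 ]), array([ 0.87,  1.22, -1.35,  2.14,  1.33,  0.42,  1.63])]
45 -1 [array([ 0.69,  0.45, -0.79,  2.13, -0.87,  0.55,  0.37]), array([ 0.54,  0.7 , -0.86,  2.11, -0.9 ,  0.24,  0.42]), array([ 0.75,  0.71, -0.66,  2.21, -1.03,  0.43,  0.86]), array([ 0.83,  1.1 , -1.24,  2.14,  1.17,  0.28, -1.39])]
[ 0.56484136  0.59127616 -0.00688286  1.96757375  0.00697149  0.58276487
  0.72250981] [-0.09692823  0.5623744  -0.28821682  1.995725    0.26430233  0.6189193
  0.65936541] [-0.53518018  0.55740542  0.28091641  2.02208543 -0.26424778  0.59619628
 -1.99736638]
```

Run:
```python
from h import *
z,e=tilt(43,-1); t=np.radians(43)
tip=W(-.053,0,.078)+.011*(np.cos(t)*CX+np.sin(t)*Z)
P=tip-z*.011
robot.grip(0.0,30)
robot.goto(P-z*.11+Z*.006,e); st('pre')
robot.move_straight(P+Z*.006,vel=.12); st('above')
c=robot.move_straight(P-Z*.011,vel=.025,contact_N=9); st(f'press {c}')
robot.sleep(.2); shot('side','s2')
robot.move_straight(P+Z*.008,vel=.1)
robot.move_straight(P-z*.11+Z*.006,vel=.2); st('back')
f=shot('side','s3'); i=cv2.imread('pics/s3.png'); cv2.imwrite('pics/s3c.png',cv2.resize(i[80:230,90:290],(800,600),interpolation=cv2.INTER_CUBIC))
```

```text
pre t 1.84 loc [-0.1272 -0.0015  0.1808] F [ 0.7  0.3 -0.3] op -0.001 gf 0.0
above t 2.91 loc [-0.0526 -0.0005  0.0998] F [ 0.2  0.2 -0. ] op 0.001 gf 0.0
press True t 3.52 loc [-0.0524 -0.0004  0.0845] F [-2.5 -2.3  7.8] op -0.001 gf 3.6
back t 4.79 loc [-0.1272  0.0006  0.1793] F [-0.1 -0.1 -0.3] op -0.002 gf 0.0
```

View pics/s3c.png

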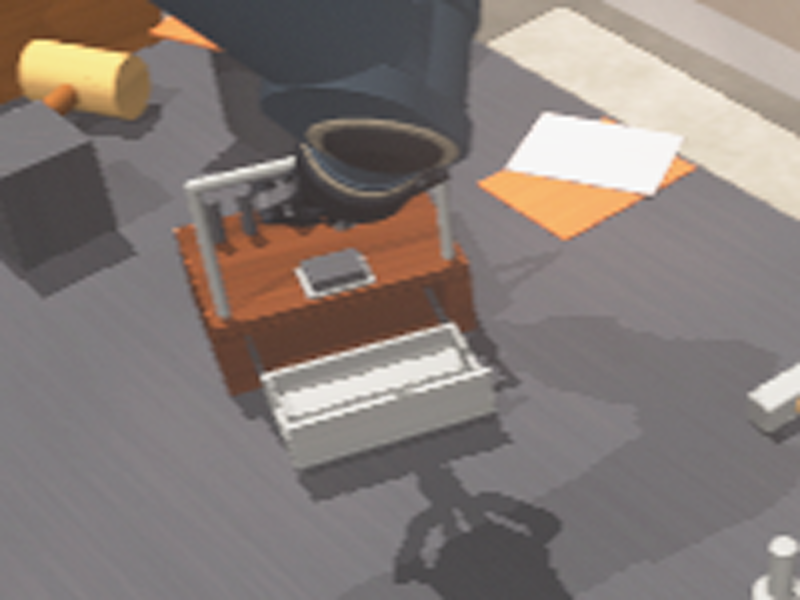

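Tray has popped out: front panel top edge runs from (290,428) to (492,374) in the crop, and the release is up again. Next is the punch, with a wrist look from above.

Run:
```python
from h import *
f=load('s3');C=lambda x,y:(x/4+90-.4,y/4+80-.4)
L=world(f,*C(290,428),.052);R=world(f,*C(492,374),.052);m=(L+R)/2-O
print('panel',np.linalg.norm(L-R),m@CX,m@CY)
robot.grip(0.7)
robot.goto([.457,-.336,.16],[np.pi,0,1.74]); st()
w=shot('wrist','w1')
P=cloud(w).reshape(-1,3); k=(P[:,2]>.008)&(P[:,2]<.02)&(abs(P[:,0]-.457)<.05)&(abs(P[:,1]+.336)<.08)
if k.sum()>5: print(k.sum(),cv2.minAreaRect(P[k][:,:2].astype(np.float32)*1000))
```

```text
panel 0.1485531190132449 -0.18262240488079928 -0.0014474704716627915
 t 7.19 loc [-0.6012 -0.0912  0.1598] F [-0.6 -0.7 -0.9] op 0.703 gf 0.0
1592 ((458.3565979003906, -334.9119873046875), (13.99821949005127, 104.74137878417969), 11.415201187133789)
```

View pics/w1.png

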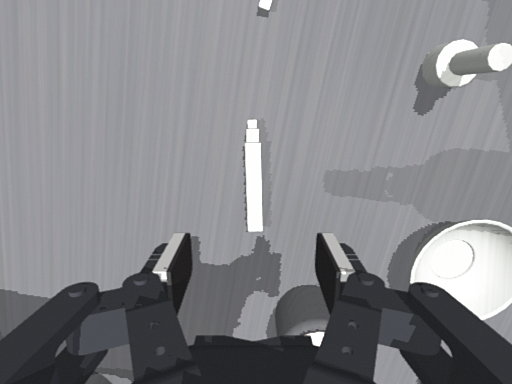

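Wrist view: the punch runs from the tip at (252,122) to the tail at (255,230), and its size fits (14 × 105 mm). The tin is at about (318,305), so I use a narrow opening.

Run:
```python
from h import *
p=np.array([.458,-.335,0]); yaw=np.radians(101.4)
robot.grip(0.45)
robot.goto(p+Z*.06,[np.pi,0,yaw])
print(robot.move_straight(p+Z*.0135,vel=.1,contact_N=8)); st('down')
robot.grip(0.0,45); st('grip')
robot.move_straight(p+Z*.16,vel=.15); st('up')
robot.goto(W(-.14,0,.16),[np.pi,0,YAW+np.pi/2]); st('over')
w=shot('wrist','w2')
b=shot('side','s4')
i=np.hstack([cv2.resize(cv2.imread('pics/w2.png'),(400,300)),cv2.resize(cv2.imread('pics/s4.png')[80:230,90:290],(400,300))]);cv2.imwrite('pics/c4.png',i)
```

```text
False
down t 8.68 loc [-0.6013 -0.0924  0.0141] F [ 0.1  0.  -0.1] op 0.452 gf 0.0
grip t 9.03 loc [-0.6014 -0.0925  0.0145] F [-0.4  0.6  5.9] op 0.145 gf 46.9
up t 10.15 loc [-0.6011 -0.0909  0.1589] F [ 0.4 -0.1 -2.9] op 0.147 gf 46.0
over t 11.87 loc [-0.1417 -0.0012  0.1598] F [-0.1  0.8 -1.8] op 0.151 gf 46.0
```

View pics/c4.png

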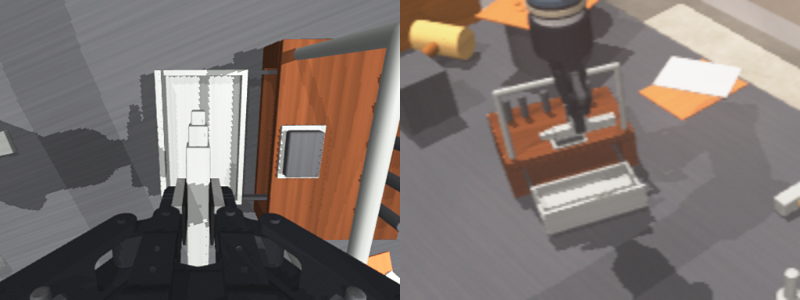

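The punch is held, level and square with the tray, which lies right below it. Lowering.

Run:
```python
from h import *
robot.move_straight(W(-.138,0,.06),vel=.12)
c=robot.move_straight(W(-.138,0,.026),vel=.02,contact_N=3); st(f'low {c}')
robot.grip(0.33); st('open')
robot.move_straight(W(-.138,0,.17),vel=.12); st('up')
robot.sleep(.1)
shot('wrist','w3')
z,e=tilt(30,-1)
robot.grip(0.0,30)
for sg in (1,-1):
  z,e=tilt(30,sg)
  print(sg,[robot.inverse_kinematics(W(x,0,h)-z*.011,e) for x,h in((-.24,.12),(-.24,.03),(-.08,.03))])
```

```text
low True t 14.28 loc [-0.138   0.      0.0305] F [-0.8 -1.2  3.8] op 0.145 gf 46.8
open t 14.57 loc [-0.1389  0.0008  0.0294] F [-0.3  0.2 -0.3] op 0.33 gf 0.0
up t 15.9 loc [-0.1384  0.0004  0.1692] F [ 0.8 -0.6  0.5] op 0.334 gf 0.0
1 [array([ 1.0821227 ,  0.67559624, -1.23535513,  2.13470006,  0.27338827,
        0.55818328,  2.56888455]), array([ 0.98101156,  0.82834473, -1.10675327,  2.18161479,  0.56082275,
        0.4095355 ,  2.38614795]), array([ 0.58259668,  0.81152255, -1.01099477,  2.08537066,  0.70253845,
        0.32625154,  1.99185036])]
-1 [array([ 0.6117833 ,  0.38581494, -0.55815845,  2.15531444, -0.56717479,
        0.59319383,  0.21404157]), array([ 0.65384989,  0.59207338, -0.63119158,  2.19644421, -0.50271605,
        0.36729556,  0.24121049]), array([ 0.31320185,  0.6328667 , -0.61629065,  2.09821281, -0.41745397,
        0.25597172, -0.11811319])]
```

View pics/w3.png

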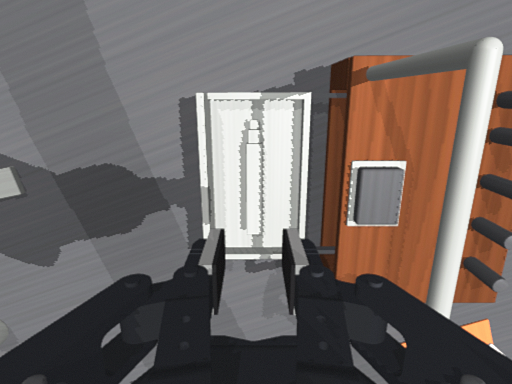

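The punch lies flat in the tray, (253,122) to (250,235), clear of the walls. Now push it home.

Run:
```python
from h import *
z,e=tilt(30,-1); T=lambda x,h=.031: W(x,0,h)-z*.011
robot.goto(T(-.235,.15),e); st('pre')
robot.move_straight(T(-.235),vel=.15); st('low')
c=robot.move_straight(T(-.068),vel=.035,contact_N=17); st(f'push {c}'); print('panel x', local()[0]+.0055+.0095)
robot.sleep(.2); st('hold')
robot.move_straight(T(-.125),vel=.04); st('back')
shot('side','s5'); i=cv2.imread('pics/s5.png'); cv2.imwrite('pics/s5c.png',cv2.resize(i[80:230,90:290],(800,600),interpolation=cv2.INTER_CUBIC))
```

```text
pre t 17.26 loc [-2.396e-01 -1.000e-04  1.600e-01] F [-0.3  0.3 -0. ] op -0.003 gf 0.0
low t 18.2 loc [-0.2398 -0.0004  0.0411] F [ 0.3  0.2 -0.3] op 0.001 gf 0.0
push True t 21.68 loc [-1.007e-01  1.000e-04  3.960e-02] F [-2.8 -5.1  3.6] op 0.0 gf 2.7
panel x -0.08566827593555916
hold t 21.88 loc [-1.014e-01  1.000e-04  3.940e-02] F [-2.6 -5.   3.9] op 0.001 gf 2.5
back t 22.75 loc [-1.31e-01  1.00e-04  4.02e-02] F [-1.2 -4.7 -2.9] op -0.002 gf 2.1
```

View pics/s5c.png

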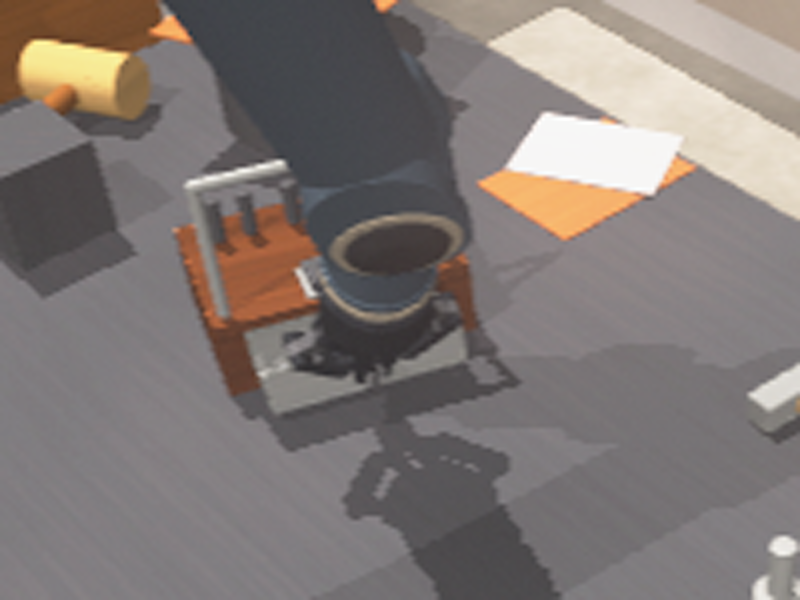

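The first push stopped on a transient before the click: the panel follows the hand out, at about (360,370), with some 5 N. I push again slowly in small steps, reading the force at each.

Run:
```python
from h import *
z,e=tilt(30,-1); T=lambda x,h=.031: W(x,0,h)-z*.011
F=lambda:-float(robot.sense()['wrist_force']@CX)
robot.move_straight(T(-.100),vel=.03); st('near')
x=-.100; pk=0
while x<-.062:
    x+=.0015; c=robot.move_straight(T(x),vel=.015,contact_N=14); f=F()
    print(round(x,4),round((local()[0]+.015)*1e3,1),round(f,1),c)
    if f>15.5 or c: break
st('end')
robot.move_straight(T(-.115),vel=.03); st('b1')
robot.move_straight(T(-.20),vel=.08); st('b2')
```

```text
near t 23.78 loc [-0.1053  0.0002  0.0404] F [-0.4 -4.2 -3.4] op 0.002 gf 2.2
-0.0985 -89.2 4.6 False
-0.097 -87.7 5.5 False
-0.0955 -86.3 5.6 False
-0.094 -84.8 5.3 False
-0.0925 -83.4 6.5 False
-0.091 -81.7 6.1 False
-0.0895 -80.1 6.3 False
-0.088 -78.6 5.3 False
-0.0865 -76.8 3.8 False
-0.085 -75.5 5.0 False
-0.0835 -74.0 5.2 False
-0.082 -73.2 7.7 False
-0.0805 -73.0 12.9 False
-0.079 -72.8 17.8 False
end t 27.28 loc [-0.0878  0.0001  0.0401] F [ -9.4 -15.5   9.3] op -0.001 gf 9.2
b1 t 28.63 loc [-1.202e-01  1.000e-04  4.060e-02] F [-0.   0.5 -0.7] op 0.0 gf 0.0
b2 t 29.84 loc [-2.049e-01  1.000e-04  4.070e-02] F [-0.2 -0.3  0.5] op 0.004 gf 0.0
```

Reached the buffer, and the force is zero on backing off, so it should be latched. I check after moving clear.

Run:
```python
from h import *
z,e=tilt(30,-1)
robot.move_straight(W(-.24,0,.2)-z*.011,vel=.15)
robot.goto([.675,-.05,.3],[np.pi,0,np.pi/2]); st()
shot('side','s6'); i=cv2.imread('pics/s6.png'); cv2.imwrite('pics/s6c.png',cv2.resize(i[90:330,90:410],(800,600),interpolation=cv2.INTER_CUBIC))
```

```text
t 32.02 loc [-0.2592 -0.196   0.2981] F [-0.3  1.  -0.2] op -0.002 gf 0.0
```

View pics/s6c.png

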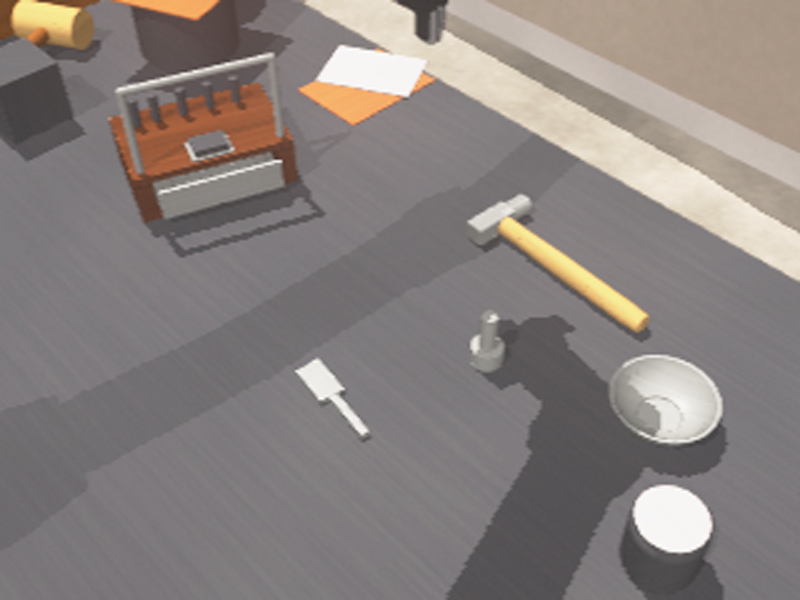

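The tray is shut, with its panel at (220,187) as at the start. The release is up and the other tools have not moved.

```bash
python3 -c "
from plant import robot
print(robot.close_job())"
```

```text
the job is handed in; nothing more can be done
None
```

The punch is in the chest's tray, which was pushed in to the buffer and stayed shut in the last picture; the hand is clear, the other tools look unmoved, and I handed the job in at about 32 s (no verdict was returned).

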